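# Load the stone carrier on the microscope stage

## Task

A flat carrier with a mounted stone lies in the loading end of the channel in the microscope stage. Press down hard with your closed fingertips on its rubber thumb pad and slide it along the channel, away from the robot, so that it runs in under both leaf springs and comes fully home against the end stop; then take the fingers away and leave it there. Do not touch the stone, do not lift the carrier, and leave everything else on the bench where it is.

Things in the scene. Friction and masses are not known exactly. Their poses are not given: they have to be found in the camera images.
- stage: Low black illuminator base, 240 (its x) x 160 (y) x 64 mm tall, fixed. Origin: centre of its underside; x points along the channel, from the loading end to the end stop, away from the robot; z up. The channel in its flat top is 61.5 mm wide, centred on y = 0, level and smooth (friction 0.2): floor at z = 56 mm, walls to z = 64 mm, from x = -94 mm (closed loading end) to x = +84 mm (end stop)
- carrier: Loose aluminium plate 110 (x) x 60 (y) x 8 mm, about 0.14 kg, in the channel, axes along the stage's, top flush with the stage top. Origin: centre of its underside; front edge x = +55 mm, rear edge x = -55 mm. Home is origin at x = +29 mm, z = 56 mm in the stage's frame; it starts 54 to 65 mm short of that, its rear edge 3 to 14 mm from the closed loading end: no room to get behind it at first
- thumb_pad (a point): Centre of the top of the carrier's black ribbed rubber thumb pad, 34 (x) x 44 (y) mm, 1 mm proud of the plate, at x = -35 mm, y = 0, z = 9 mm in the carrier's frame: the only grippy surface on it (friction about 1.0). Pressed with less than about 6 N the fingers slip when the springs resist; 12 to 18 N straight down carries it through
- stone: Round faceted stone, 14 mm across, 8 mm tall, in wire prongs on the carrier's round glass window (34 mm across). Origin: the underside of the stone, at x = +17 mm, y = 0, z = 3.2 mm in the carrier's frame; it stands 3.4 mm above the plate. Its near side is 28 mm ahead of the thumb pad's front edge. Not to be touched
- end_stop (a point): Middle of the upper edge of the channel's end stop, at x = +84 mm, y = 0, z = 64 mm in the stage's frame; the carrier's front edge meets the stop when home
- spring_left (a joint): Left leaf spring (stage y = +24 mm): steel strip 9 mm wide from a 10 mm tall block behind the end stop, reaching 62 mm back over the channel to a turned-up lip. Value in rad: 0 at rest, when its lowest point (x = 50 mm in the stage's frame) is 3 mm below the stage top and its lip begins at x = 36 mm; about 0.06 when it rides on the carrier, pressing down with about 5 N
- spring_right (a joint): Right leaf spring (stage y = -24 mm), the same as the left one
- gem_jar: Bystander: lidded glass jar, 28 mm across, 26 mm tall, standing on the stage top beside the channel, left side. Origin: centre of its underside
- gem_box: Bystander: clear-lidded square stone box, 42 x 42 x 21 mm, on the bench. Origin: centre of its underside
- loupe: Bystander: folding loupe, 52 mm long, 25 mm tall, on the bench. Origin: on the underside, below the lens
- tweezers: Bystander: steel tweezers 163 mm long, 8 mm tall, lying on the bench. Origin: near the middle of the underside
- dust_blower: Bystander: rubber dust blower standing on its base, 54 mm across, 98 mm tall. Origin: centre of its underside
- caliper: Bystander: digital caliper 150 mm long, lying on the bench. Origin: middle of the beam, underside
- stone_dish: Bystander: white ceramic dish, 60 mm across, 16 mm tall, on the bench. Origin: centre of its underside
There are look-alikes about, which are no part of the job. What is shaped like the carrier but pink is not meant.

How it is judged:
On the way:
1. the fingers press on the carrier with more than 6 N while it passes in under both leaf springs (both lifted, the carrier still more than 6 mm short of the stop) (contact force between the fingers and carrier above 6 N and value of joint each of spring_left, spring_right above 0.03 rad and x of carrier in the frame of stage below 0.023 m), for 0.1 s.
At the end, for the whole second after the job is handed in: The carrier lies flat on the channel floor, at rest, its front edge within 2.5 mm of the end stop, both leaf springs riding on its top, the fingers away from it (x of carrier in the frame of stage between 0.0265 and 0.032 m and z of carrier in the frame of stage between 0.054 and 0.058 m and angle between carrier's own z axis and vertical below 0.03 rad and value of joint spring_left between 0.04 and 0.1 rad and value of joint spring_right between 0.04 and 0.1 rad and linear speed of carrier below 0.01 m/s); the robot touches nothing.
It fails at once if the stone is touched (contact force between the fingers and stone above 0.3 N).
It fails at once if the carrier is lifted out of the channel (6 mm) or tipped up (0.12 rad) (z of carrier in the frame of stage above 0.062 m or angle between carrier's own z axis and vertical above 0.12 rad).
It fails at once if a leaf spring is bent up or pulled about by the fingers (value of joint any of spring_left, spring_right above 0.16 rad or contact force between the fingers and spring_left above 3 N or contact force between the fingers and spring_right above 3 N).
It fails at once if a bystander is moved by more than 20 mm (distance of any of gem_jar, gem_box, loupe, tweezers, dust_blower, caliper, stone_dish from where it was at the start of the episode above 0.02 m).
It also fails if it takes over 48 s, if anything falls off the work surface, if the arm or the gripper's body presses on something with over 40 N, if the wrist force passes 120 N, or if a joint passes its speed limit or range.

## Robot

A 6-joint arm with a two-finger parallel gripper is mounted at the origin on the work surface. World frame = base frame: x ahead of the robot, y to its left, z up, the work surface at z = 0. Lengths are in m, angles in rad, forces in N, time in s.
With the tool pointing down it reaches from about 0.275 to 0.875 m from the base axis. Payload 12.5 kg.
Tool frame: the origin (TCP) lies on the centre line of the jaws, within the pads' length; the fingertips stand r.finger_overhang ahead of it and the grasp point (between the pads) lies 3 mm ahead of it (r.finger_overhang is the distance from the TCP to the fingertips, in m); z points along the fingers, y is the direction in which the jaws open and shut (so a half turn about z gives the same grasp; the last joint's range is limited). The gripper opens to 85 mm and grips with 20 to 120 N. Pads are 22 mm wide; open, the fingers measure 114 mm over their backs; the gripper's body (76 mm by 85 mm) begins 54 mm behind the grasp point. The pads swing forward as they close: fully open they stand 13 mm farther back than shut.
Start: joints at [-1.371, 0.351, 1.652, -0, 1.139, -0.085], TCP at [0.155, -0.528, 0.253] pointing down, gripper open.
Joint ranges: [-2.75, 2.75], [-0.79, 2.1], [0.01, 2.65], [-1.57, 4.71], [0.07, 3.14], [-2.87, 2.87]. Speed limits (rad/s): [2.22, 2.22, 2.79, 3.14, 3.14, 3.14].

## Interface

Orientations are given as a unit quaternion [x, y, z, w].
In Python, from cell import r, optics gives the robot as it stands. The module is installed in compiled form; this text tells all that it offers. Calls block until the motion is done:
- r.move_to(position, orientation): joint-space move of the TCP to a pose.
- r.move_linear(position, rot=None, vel=0.15): straight line of the TCP; rot=None keeps the orientation; vel is the mean speed in m/s.
- r.set_joints(angles): joint-space move.
- r.set_gripper(opening, squeeze=None): opening from 0.0 (shut) to 1.0 (fully open); squeeze is the grip in N (None keeps the last); returns when the fingers have stopped.
- r.sleep(seconds).
- r.inverse_kinematics(position, orientation): joint angles nearest the present ones, or None.
- optics.get_image(name): name is "side" or "top"; returns a dict with "pixels" (400x640x3 uint8, red, green, blue), "depth" (400x640 float32, m along the optical axis (not along the pixel's ray), 0 where there is no reading), "fx", "fy", "cx", "cy" (pixels), "camera_from_world" (4x4, takes a point from world to camera coordinates). Camera axes: x right, y down, z forward; pixel columns grow to the right and rows downward; lengths in m; the calibration is good to about 2 mm. A picture is of the moment at which its call begins.
A pose or a line that the arm cannot do raises r.PlanningError and nothing moves.
- r.hand_in(): hands the job in, once; it reports no verdict.
Readings, each from a call of its own:
- r.current_t(): time.
- r.current_q(): joint angles.
- r.current_qvel(): joint speeds.
- r.current_effort(): joint torques, N m.
- r.current_tool_pos(): TCP position.
- r.current_ee_rot(): TCP orientation.
- r.current_contact_force(): force on the tool from outside, world axes, zero at the start.
- r.current_torque(): the same for the moment, N m.
- r.current_opening(): opening from 0.0 (shut) to 1.0 (fully open).
Only numpy, scipy, OpenCV 4.12 (cv2) and the standard library are available. Lean on these libraries where they do the work, as an engineer would, in place of code of your own. Each camera call takes 0.05 s, during which the arm holds its last target. There are 200 camera calls.

## Working session

There is one attempt and no reset: what is moved stays moved. The work goes in short steps, each a Python script; the robot and the scene stay as the last script left them, time stands still between calls to the robot, and variables do not carry over. Pictures are saved under pics/ and viewed, about 8 in all and at most 12, crops included, and the job is handed in when it is done.

```bash
mkdir -p pics; cat > h.py <<'E'
import numpy as np, cv2
from cell import r, optics
def grab(n):
    d=optics.get_image(n); np.savez('pics/'+n+'.npz',**{k:np.asarray(v) for k,v in d.items()}); return d
def pts(d):
    "world xyz per pixel from depth"
    z=d['depth'];v,u=np.mgrid[:400,:640]
    c=np.stack([(u-d['cx'])/d['fx']*z,(v-d['cy'])/d['fy']*z,z],-1)
    T=np.linalg.inv(d['camera_from_world']); return c@T[:3,:3].T+T[:3,3]
def ray(d,u,v,z):
    "pixel onto plane at height z"
    T=np.linalg.inv(d['camera_from_world']); w=T[:3,:3]@np.array([(u-d['cx'])/d['fx'],(v-d['cy'])/d['fy'],1.]);o=T[:3,3]
    return o+w*(z-o[2])/w[2]
def proj(d,p):
    c=(d['camera_from_world']@np.append(p,1.))[:3]; return np.array([c[0]/c[2]*d['fx']+d['cx'],c[1]/c[2]*d['fy']+d['cy']])
E
python3 - <<'E'
from h import *
for n in('top','side'):
    d=grab(n); cv2.imwrite(f'pics/{n}0.png',d['pixels'][...,::-1]); T=np.linalg.inv(d['camera_from_world']);print(n,T.round(3).tolist(),d['fx'])
print(r.finger_overhang,r.current_t(),r.current_ee_rot())
E
```

```text
top [[0.011, -0.986, 0.168, 0.381], [-1.0, -0.009, 0.016, 0.042], [-0.014, -0.168, -0.986, 1.077], [0.0, 0.0, 0.0, 1.0]] 507.3996259541915
side [[-1.0, 0.009, 0.011, 0.508], [0.0, 0.775, -0.632, 0.622], [-0.014, -0.632, -0.775, 0.775], [0.0, 0.0, 0.0, 1.0]] 462.2217059674321
0.022 0.1 [ 9.89880427e-01  1.41902985e-01 -2.30305154e-05 -5.31430745e-04]
```

View pics/top0.png

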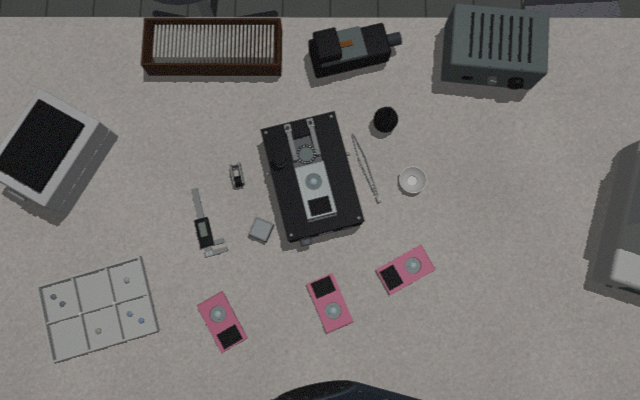

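View pics/side0.png

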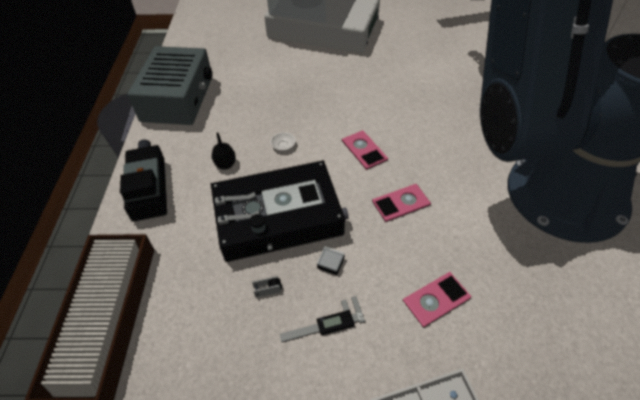

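Candidates in the top image are the silver plate in the black stage (318,190) and pink look-alikes at (222,322), (329,302) and (405,270). I choose the silver one. In the side image it is at (292,197), with its pad nearer the robot. Next I take a close crop and measure.

```bash
cat > meas.py <<'E'
from h import *
def stage_yaw(d):
    P=pts(d); m=((abs(P[...,2]-.064)<.006)&(P[...,0]>.3)&(P[...,0]<.75)&(abs(P[...,1])<.25)).astype(np.uint8)
    m=cv2.morphologyEx(m,cv2.MORPH_OPEN,np.ones((5,5)));n,l,s,c=cv2.connectedComponentsWithStats(m)
    m=(l==1+s[1:,4].argmax()).astype(np.uint8)
    cs=max(cv2.findContours(m,0,2)[0],key=cv2.contourArea)
    return cs
def rect(d,cs,z):
    h=cv2.convexHull(cs)[:,0]; w=np.array([ray(d,*p,z)[:2] for p in h.astype(float)])
    (c,s,a)=cv2.minAreaRect((w*1000).astype(np.float32)); a=a if s[0]>s[1] else a+90
    a=(a+90)%180-90
    return np.array(c)/1000,sorted(s),a
def carrier(d,lo):
    g=d['pixels'].astype(int); P=pts(d)
    m=((g.min(-1)>lo)&(g.max(-1)-g.min(-1)<40)&(abs(P[...,2]-.064)<.008)&(P[...,0]>.35)&(P[...,0]<.7)&(abs(P[...,1])<.15)).astype(np.uint8)
    n,l,s,c=cv2.connectedComponentsWithStats(m); m=(l==1+s[1:,4].argmax()).astype(np.uint8)
    return max(cv2.findContours(m,0,2)[0],key=cv2.contourArea)
E
python3 - <<'E'
from meas import *
d=dict(np.load('pics/top.npz')); s=dict(np.load('pics/side.npz'))
for n,x in(('top',d),('side',s)):
    P=pts(x); cs=stage_yaw(x); print(n,'stage',rect(x,cs,.064))
    ca=carrier(x,85 if n=='top' else 70); print('carrier',rect(x,ca,.064))
    im=x['pixels'][...,::-1].copy(); cv2.drawContours(im,[cs],-1,(0,255,0),1)
    if n=='top': cv2.drawContours(im,[ca],-1,(0,0,255),1)
    g=x['pixels']; y0,x0=(95,235) if n=='top' else (140,190)
    cr=im[y0:y0+155,x0:x0+165]; cv2.imwrite(f'pics/{n}c.png',cv2.resize(cr,None,fx=3.6,fy=3.6,interpolation=cv2.INTER_CUBIC))
print(pts(d)[190,300:345:6,2],pts(d)[205,312:326:3])
a=cv2.imread('pics/topc.png');
E
```

```text
top stage (array([0.61254492, 0.06135987]), [160.20565795898438, 241.0045166015625], 14.90999698638916)
carrier (array([0.58185742, 0.05237212]), [61.47944641113281, 111.59616088867188], 14.685903549194336)
side stage (array([0.61310028, 0.0622332 ]), [163.61843872070312, 239.4939422607422], 14.824443817138672)
carrier (array([0.58202643, 0.05123262]), [64.03533935546875, 114.4639892578125], 15.183751106262207)
[0.06668745 0.06120068 0.06672436 0.06632541 0.06684676 0.06611919
 0.06627419 0.06322731] [[0.5482939  0.05816958 0.06685109]
 [0.54790526 0.05208713 0.06952299]
 [0.54798694 0.04604943 0.06934664]
 [0.54836037 0.04000731 0.06740517]
 [0.54880334 0.03393968 0.06504422]]
```

View pics/topc.png

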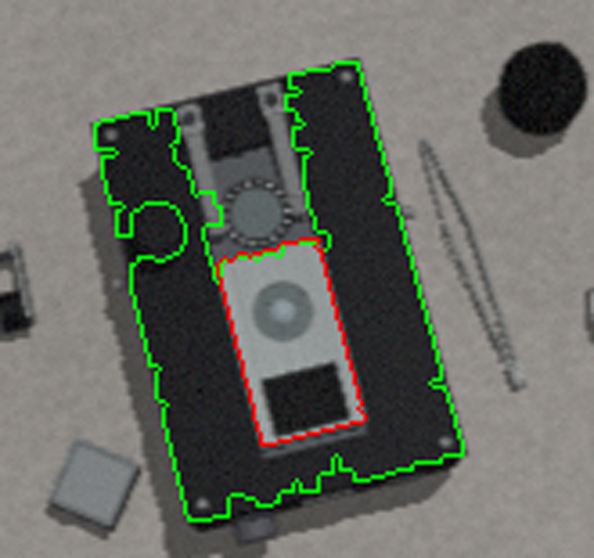

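The crop shows the silver carrier (rect centre at about top-image (316,190)), with its black pad at the robot end, the stone in the window and both springs ahead. Both views agree: the stage is at (0.613, 0.062) with yaw about 14.9°, and carrier x in the stage frame is about -32 mm (expected -36 to -25). The rect sizes match the given ones. Next I approach and press.

```bash
cat > geo.py <<'E'
from h import *
yaw=np.radians(14.87); ex=np.array([np.cos(yaw),np.sin(yaw),0]); car=np.array([.5819,.0518,0])
Q=[np.cos(yaw/2),np.sin(yaw/2),0,0]; pad=car-.0355*ex   # 0.5 mm to the rear
E
python3 - <<'E'
from geo import *
r.set_gripper(0.0,40)
q=r.inverse_kinematics(pad+[0,0,.15],Q); print(q)
r.move_to(pad+[0,0,.15],Q); r.move_linear(pad+[0,0,.095],vel=.1); r.sleep(.3)
b=np.array(r.current_contact_force()); np.save('bias.npy',b); print('bias',b,r.current_t(),r.current_opening(),r.current_tool_pos(),pad)
d=grab('top'); s=grab('side')
a=cv2.resize(d['pixels'][95:250,235:400,::-1],(400,376),interpolation=2);c=cv2.resize(s['pixels'][120:275,190:355,::-1],(400,376),interpolation=2)
cv2.imwrite('pics/app.png',np.hstack([a,c]))
E
```

```text
[-6.96017600e-03  4.78415059e-01  1.74558925e+00 -4.44089210e-16
  9.17588346e-01  1.30430569e+00]
bias [0.74374472 0.99262412 0.15926211] 4.35 -0.0014593765133740248 [0.54780406 0.04270028 0.09542876] [0.54758887 0.04268975 0.        ]
```

View pics/app.png

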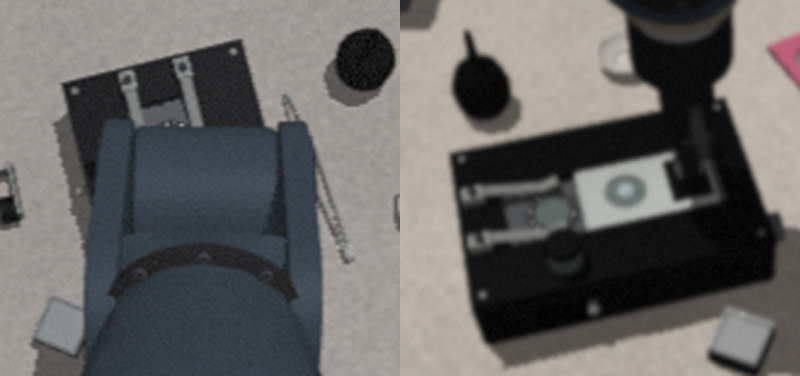

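The top view is blocked by the arm. The side view (right half) shows the fingertips over the black pad near (695,180), clear of the stone at (626,190). Now I press.

```bash
python3 - <<'E'
from geo import *
b=np.load('bias.npy'); z=.090
while z>.080:
    r.move_linear(pad+[0,0,z],vel=.03); r.sleep(.1)
    f=np.array(r.current_contact_force())-b; print(round(z,4),r.current_tool_pos().round(4) if hasattr(r.current_tool_pos(),'round') else r.current_tool_pos(),f.round(2),round(r.current_t(),2))
    if f[2]>13: break
    z-=.001 if f[2]<1 else .0004
np.save('z.npy',z)
E
```

```text
0.09 [0.5476 0.0427 0.0899] [-0.83 -1.38 -0.46] 4.87
0.089 [0.5476 0.0427 0.089 ] [-1.49 -1.26 -0.27] 5.22
0.088 [0.5476 0.0427 0.088 ] [-1.24 -0.95  0.94] 5.57
0.087 [0.5477 0.0427 0.0871] [-1.3  -0.77  1.83] 5.92
0.0866 [0.5478 0.0427 0.0871] [-2.28 -1.1   6.47] 6.27
0.0862 [0.548  0.0427 0.0871] [-3.34 -1.1  10.66] 6.62
0.0858 [0.5482 0.0427 0.087 ] [-3.8  -1.57 14.97] 6.97
```

Contact came at tip height 65.1 mm, as expected (65), with a force of about 15 N. Now I slide with force correction.

```bash
python3 - <<'E'
from geo import *
b=np.load('bias.npy'); z=float(np.load('z.npy')); s=0
while s<.062:
    s=min(s+.003,.062); r.move_linear(pad+s*ex+[0,0,z],vel=.02)
    fs=[]
    for _ in range(3): fs.append(np.array(r.current_contact_force())-b); r.sleep(.02)
    f=np.mean(fs,0); p=np.array(r.current_tool_pos())-pad
    print(round(s*1e3,1),'tool',round(p@ex*1e3,1),'z',round(z*1e3,2),round(p[2]*1e3,2),'push',round(-f@ex,1),'N',round(f[2],1),round(r.current_t(),1))
    if f[2]<4 or -f@ex>25: print('stop');break
    z-=float(np.clip((15.5-f[2])*5e-5,-3e-4,3e-4))
np.save('z.npy',[z,s])
sd=grab('side'); c=cv2.resize(sd['pixels'][130:270,190:360,::-1],(680,560),interpolation=2); cv2.imwrite('pics/slid.png',c)
E
```

```text
3.0 tool 3.9 z 85.8 87.05 push 1.9 N 12.9 7.3
6.0 tool 7.0 z 85.67 87.04 push 2.6 N 13.4 7.7
9.0 tool 10.1 z 85.57 87.05 push 2.4 N 14.2 8.0
12.0 tool 13.1 z 85.5 87.03 push 2.8 N 15.7 8.4
15.0 tool 16.1 z 85.51 87.01 push 2.0 N 15.2 8.7
18.0 tool 19.1 z 85.5 87.03 push 2.5 N 14.6 9.1
21.0 tool 22.1 z 85.45 87.03 push 2.0 N 15.2 9.4
24.0 tool 24.5 z 85.44 87.01 push 5.9 N 18.2 9.8
27.0 tool 26.9 z 85.57 87.02 push 8.9 N 20.2 10.1
30.0 tool 29.2 z 85.81 87.0 push 12.1 N 20.4 10.5
33.0 tool 32.7 z 86.05 87.02 push 8.0 N 15.0 10.8
36.0 tool 35.8 z 86.02 87.02 push 7.9 N 14.4 11.2
39.0 tool 38.8 z 85.97 87.01 push 7.4 N 15.0 11.5
42.0 tool 41.8 z 85.94 87.02 push 7.3 N 15.1 11.9
45.0 tool 44.9 z 85.93 87.02 push 7.6 N 15.3 12.2
48.0 tool 48.0 z 85.92 87.04 push 6.8 N 15.0 12.6
51.0 tool 50.9 z 85.89 87.03 push 7.0 N 15.5 12.9
54.0 tool 53.9 z 85.89 87.02 push 7.0 N 15.1 13.3
57.0 tool 56.9 z 85.87 87.05 push 7.4 N 15.4 13.6
60.0 tool 59.9 z 85.87 87.03 push 7.6 N 15.6 14.0
62.0 tool 61.6 z 85.87 87.04 push 9.5 N 16.3 14.3
```

View pics/slid.png

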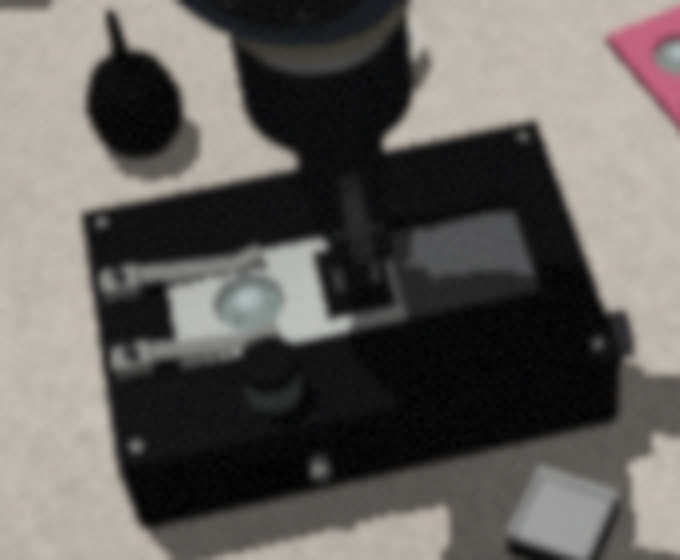

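The plate is under both springs with its front edge near the stop at (170,310), and the pads are still on the rubber. Push is starting to rise, so I go on in small steps until the stop answers clearly.

```bash
python3 - <<'E'
from geo import *
b=np.load('bias.npy'); z,s=np.load('z.npy'); s0=s
while s<s0+.006:
    s+=.0006; r.move_linear(pad+s*ex+[0,0,z],vel=.01); r.sleep(.05)
    f=np.mean([np.array(r.current_contact_force())-b for _ in range(3)],0); p=np.array(r.current_tool_pos())-pad
    print(round(s*1e3,1),round(p@ex*1e3,2),'push',round(-f@ex,1),'N',round(f[2],1),round(r.current_t(),1))
    if -f@ex>13.5: break
p=np.array(r.current_tool_pos())
r.move_linear(np.append(p[:2],.0871),vel=.02); 
r.move_linear(np.append(p[:2],.11),vel=.05); r.move_linear(np.append(p[:2],.2),vel=.15)
r.move_to([.3,-.3,.28],Q); r.sleep(.2)
print(r.current_t(),np.array(r.current_contact_force())-b)
from meas import *
d=grab('top');sd=grab('side')
a=cv2.resize(d['pixels'][95:250,235:400,::-1],(400,376),interpolation=2);c=cv2.resize(sd['pixels'][130:285,190:355,::-1],(400,376),interpolation=2)
cv2.imwrite('pics/end.png',np.hstack([a,c])); cv2.imwrite('pics/endfull.png',d['pixels'][...,::-1])
# rear edge of the plate by its bright mask, stage frame (top view)
st=np.array([.6128,.0617]); e=ex[:2]
for n,x,lo in(('top',d,85),('side',sd,70)):
    h=carrier(x,lo)[:,0]; w=np.array([ray(x,*q.astype(float),.064)[:2] for q in h])-st; t=w@e; print(n,'plate x range',t.min().round(4),t.max().round(4),'home -0.026..0.084')
    print('expected pix rear/front',[proj(x,np.append(st+e*k,.064)).round(1) for k in(-.026,.084)])
E
```

```text
62.6 61.67 push 11.9 N 19.6 14.6
63.2 61.76 push 14.8 N 20.5 14.9
18.475 [-0.75345639 -0.90535767  0.21933133]
top plate x range -0.0268 0.0855 home -0.026..0.084
expected pix rear/front [array([313.8, 186.2]), array([300.7, 135.8])]
side plate x range -0.0305 0.0954 home -0.026..0.084
expected pix rear/front [array([288.3, 198.1]), array([232.6, 210.1])]
```

View pics/end.png

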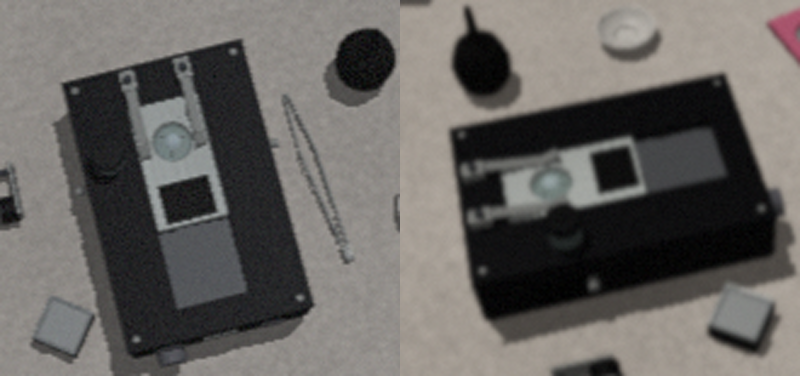

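The tool stalled at 61.7 mm while the push climbed to 15 N, so the carrier is on the stop. The rear edge reads -26.8 mm (home -26, outline about 1 mm oversized). It lies under both springs and the arm is clear.

```bash
python3 -c "
from h import *
r.hand_in(); print(r.current_t())"
```

```text
the job is handed in; nothing more can be done
the job is handed in; nothing more can be done
```

The carrier is home against the end stop under both leaf springs, and I handed the job in at about 18.5 s. No verdict was reported.

- **Slide:** I pressed the rubber pad with closed fingertips at about 15 N, briefly 20 N at spring entry and again at the stop. That peak is slightly above the 12 to 18 N you gave. It took about 61.7 mm of travel to reach the stop.
- **At the stop:** The fingers stalled while the push rose from about 7.5 N to 15 N. Then I lifted straight off and moved the arm clear.
- **Last checks, top view:** The plate spans x = -26.8 to +85.5 mm in the stage frame, where home is -26 to +84. Its outline reads about 1 mm too large on each side. Both springs lie on the plate, the stone sits in its window, and the nearby bystanders look unmoved by eye.
- **Check that disagreed:** The side-view outline gave -30.5 to +95.4 mm. It is 126 mm long for a 110 mm plate, probably because the bright springs merged into it, so I did not use it.

Spring angles were not measured directly.

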